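Stir the polishing stones and put the paddle away

TASK

Take the wooden paddle and, with its blade right down among the stones in the pink tub, stir clockwise as seen from above for at least two full turns, so that the stones get well shifted about. Then lean the paddle back in its slanted rest, let it go, and from there take it with a new grip and lay it flat and fully down in its cut-out in the blue tray. Set it down rather than drop it, keep the stones in the tub, and leave the bottle, tin, jar and offcut where they are.

Things in the scene. Friction and masses are not known exactly. Their poses are not given: they have to be found in the camera images.
- paddle: wooden stirring paddle, 200 long. Origin at mid-length on its flat underside; x along it to the blade tip, z out of the top face. Handle: pale, 20 wide (y) x 16 thick, x from -100 to +40. Blade: darker, 36 wide x 10 thick, x from +40 to +100, corners rounded (radius 10), underside level with the handle's. Balances near its origin, about 70 g. Starts leaning in the rest.
- paddle_tip (a point): middle of the paddle's blade end: (100, 0, 5) in the paddle's frame
- tub: fixed round pink tub, 80 high, outer radius 89 at the foot to 96 at the rim, wall 4, inner floor 6 above the table. Origin on its axis at table height, z up.
- rest: fixed grey rest, base 170 x 70 x 12; origin under it at table height. The parked paddle lies underside down on a 45 degree slope, handle up to -x, blade to +x against a toe ledge: paddle origin at (0, 0, 90), pitched 45 degrees about y. Under the blade a 50 wide pan with cheeks 10 high, 3 clear of the blade; a 12 wide spine under the handle up to paddle x = -30, free beyond.
- tray: fixed blue tray, 236 x 84 (x, y), 32 high, with a raised white edge that outlines the paddle's cut-out. Origin under its centre, at table height; x points to the blade end of the cut-out.
- pocket (a point): centre of the cut-out's floor, 20 above the table; a seated paddle's origin coincides with it and its x axis runs along the tray's x. The cut-out is 12 deep, with 3 clear on every side of the paddle; between x = -60 and +40 the tray is open right across, down to 4 above the table, so that fingers fit beside the handle.
- bottle: bystander: amber bottle, radius 28, 130 high, origin under its foot
- tin: bystander: yellow tin, radius 34, 70 high, origin under its foot
- jar: bystander: orange jar, radius 32, 90 high, origin under its foot
- offcut: bystander: dark wooden offcut, 45 x 110 x 35, origin under its centre
- stone0_center (a point): centre of a round polishing stone (green ball, radius 13) in the tub
- stone1_center (a point): centre of a round polishing stone (cream ball, radius 13) in the tub
- stone2_center (a point): centre of a round polishing stone (green ball, radius 13) in the tub
- stone3_center (a point): centre of a round polishing stone (cream ball, radius 13) in the tub
- stone4_center (a point): centre of a round polishing stone (green ball, radius 13) in the tub
- stone5_center (a point): centre of a round polishing stone (cream ball, radius 13) in the tub
- stone6_center (a point): centre of a round polishing stone (green ball, radius 13) in the tub
- stone7_center (a point): centre of a round polishing stone (cream ball, radius 13) in the tub

How it is judged:
By the outcome, as a careful person would: the job done as asked, in the order asked, and still so for the second after the job is handed in, with the robot touching nothing.
It also fails if it takes over 72 s, if anything falls off the work surface, if the arm or the gripper's body presses on something with over 40 N, if the wrist force passes 120 N, or if a joint passes its speed limit or range.

ROBOT

A 6-joint arm with a two-finger parallel gripper is mounted at the origin on the work surface. World frame = base frame: x ahead of the robot, y to its left, z up, the work surface at z = 0. Lengths are in mm, angles in rad, forces in N, time in s.
With the tool pointing down it reaches from about 275 to 750 mm from the base axis. Payload 10.2 kg.
Tool frame: the origin (TCP) lies at the very end of the fingers, on their centre line; the grasp point (between the pads) lies 19 mm behind it; z points along the fingers, y is the line along which they close (so a half turn about z gives the same grasp; the last joint's range is limited). The gripper opens to 85 mm and grips with 20 to 120 N. Pads are 22 mm wide; open, the fingers measure 114 mm over their backs; the gripper's body (76 mm by 85 mm) begins 54 mm behind the grasp point. The pads swing forward as they close: fully open they stand 13 mm farther back than shut.
Start: joints at [-1.513, 0.313, 1.498, -0, 1.331, -0.223], TCP at [145.477, -504.448, 231.294] pointing down, gripper open.
Joint ranges: [-2.94, 2.94], [-0.97, 2.17], [0.19, 2.56], [-1.23, 4.37], [0.02, 3.11], [-2.88, 2.88]. Speed limits (rad/s): [2.39, 2.39, 3.01, 3.14, 3.14, 3.14].

INTERFACE

Orientations are given as a unit quaternion [w, x, y, z].
In Python, from rig import ctrl gives the robot as it stands.
- The arm moves only by the shell command python3 -m inch 'ROWS' [OPENING] [FORCE]. ROWS is text: rows parted by semicolons, each of 6 numbers parted by spaces: the shift along the tool's x, y, z in mm, then the turn, a rotation vector about the tool's x, y, z in units of 6 degrees (1.0 is 6 degrees). A call has exactly 10 rows; each row shifts and turns the commanded pose from where the row before left it, along the tool's axes as they then stand; what a row does not reach is not made up. A row lasts 1/12 s, in which the tool goes at most 41.7 mm and 7.16 degrees, less where a joint would pass 70% of its speed; a pose out of reach is approached as far as the arm can. A call with a gripper value outside its range is refused whole. OPENING is the opening, from 0 (shut) to 1 (fully open), set as the call begins (- or left out, the last holds). The fingers move at their own pace and stop on an object; FORCE is the grip in N (left out, the last holds). Time passes only in rows, so rows that do not move let the fingers close, or fill a call up. It gives the time, the measured TCP pose, the force, the opening and the grip force at its end, in the units of the state.
- ctrl.sense(): the state, without advancing time (a new reading comes with each control period).
- ctrl.capture(name): name is "side" or "top"; returns a dict with "image" (480x640x3 uint8, red, green, blue), "intrinsics" (3x3 intrinsics, pixels), "rvec" (rotation vector, rad) and "tvec" (3), from world to camera coordinates, as OpenCV has them. Camera axes: x right, y down, z forward; pixel columns grow to the right and rows downward; lengths in mm; the calibration is good to about 2 mm. A picture is of the moment at which its call begins. There is no depth.
- ctrl.finish_job(): hands the job in; it is judged then, once.
The state is a dict: "time_s": time; "joints": joint angles; "dq": joint speeds; "tau": joint torques, N m; "eef_pos": TCP position; "ee_rot": TCP orientation; "force": force on the tool from outside, world axes, zero at the start; "wrist_torque": the same for the moment, N m; "grip_width": opening from 0.0 (shut) to 1.0 (fully open); "grip_force": force on a finger pad.
Only numpy, scipy, OpenCV 4.12 (cv2) and the standard library are available. Lean on these libraries where they do the work, as an engineer would, in place of code of your own. Each camera call takes 0.05 s, during which the arm holds its last target. There are 200 camera calls.

## Working session

There is one attempt and no reset: what is moved stays moved. The work goes in short steps, Python scripts to look and compute and a shell command to move; the robot and the scene stay as the last step left them, time stands still between calls to the robot, and variables do not carry over. Pictures are saved under pics/ and viewed, at most 10 in all, crops included, and the job is handed in when it is done.

```bash
ls; mkdir -p pics; python3 - <<'E'
from rig import ctrl
import cv2,numpy as np
print(ctrl.sense())
for n in("top","side"):
    c=ctrl.capture(n); cv2.imwrite(f"pics/{n}0.png",c["image"][:,:,::-1]); np.savez(f"pics/{n}.npz",**c)
    R=cv2.Rodrigues(np.array(c["rvec"]))[0]; print(n,-R.T@np.array(c["tvec"]).ravel(),R.round(2).tolist())
E
```

```text
pics
{'time_s': 0.0, 'joints': array([-1.51340760e+00,  3.13479322e-01,  1.49841827e+00, -1.22467055e-05,
        1.33094905e+00, -2.23411116e-01]), 'dq': array([-7.49229189e-04,  8.03577912e-04, -8.35981079e-04, -9.30713006e-05,
       -5.71296282e-04, -4.26577702e-04]), 'tau': array([ 1.16011619e-03, -4.12263215e+01, -2.59739721e+01, -1.05831029e-04,
        4.17805175e-03, -1.48896464e-05]), 'eef_pos': array([ 145.45600397, -504.2011075 ,  230.72713669]), 'ee_rot': array([-6.25327078e-04,  9.90159712e-01,  1.39940529e-01,  4.60610063e-05]), 'force': array([-0.31929037, -0.24704378,  0.23825048]), 'wrist_torque': array([-0.00628836, -0.00558867,  0.00861451]), 'grip_force': 0.0, 'grip_width': 1.001254106222204}
top [ 371.60809056  -38.75892359 1396.61272759] [[-0.01, -1.0, -0.01], [-0.99, 0.01, -0.11], [0.11, 0.01, -0.99]]
side [379.41816036 740.07494861 724.21668344] [[-0.99, -0.14, -0.02], [-0.08, 0.64, -0.77], [0.12, -0.76, -0.64]]
```

View pics/top0.png

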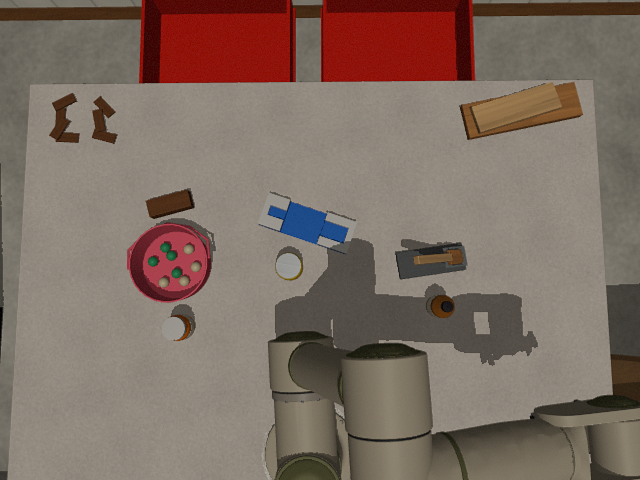

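View pics/side0.png

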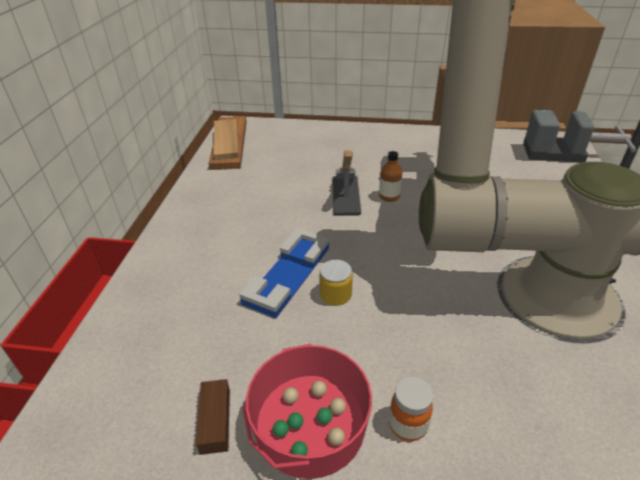

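The top view shows the rest at about (430,260) with the handle to the left and the blade to the right. The tray is at (307,222) with its wide blade end to the right, and the tub is at (170,262). Next I'll measure them.

```bash
cat > h.py <<'E'
import cv2,numpy as np
from scipy.spatial.transform import Rotation as Ro
def cam(c):
    return np.array(c["intrinsics"]),cv2.Rodrigues(np.array(c["rvec"]))[0],np.array(c["tvec"]).ravel()
def onplane(c,uv,z):
    K,R,t=cam(c); uv=np.atleast_2d(uv).astype(float); o=-R.T@t
    d=(np.linalg.inv(K)@np.c_[uv,np.ones(len(uv))].T).T@R
    return o+d*((z-o[2])/d[:,2])[:,None]
def proj(c,P):
    K,R,t=cam(c); return cv2.projectPoints(np.atleast_2d(P).astype(float),np.array(c["rvec"],float),t,K,None)[0][:,0]
def big(m):
    cs=cv2.findContours(m.astype(np.uint8),cv2.RETR_EXTERNAL,cv2.CHAIN_APPROX_NONE)[0]
    return max(cs,key=cv2.contourArea)[:,0]
E
python3 - <<'E'
from h import *
c=dict(np.load("pics/top.npz")); im=c["image"]; hsv=cv2.cvtColor(im,cv2.COLOR_RGB2HSV)
H,S,V=[hsv[...,i].astype(int) for i in range(3)]
win=lambda x0,x1,y0,y1:(np.pad(np.ones((y1-y0,x1-x0),bool),((y0,480-y1),(x0,640-x1))))
pk=((H>165)|(H<5))&(S>100)&(V>80)&win(115,225,205,320)
p=onplane(c,big(pk),80)[:,:2]
ce,r=cv2.minEnclosingCircle(p.astype(np.float32)); ce=np.array(ce)
for _ in range(20):
    d=np.linalg.norm(p-ce,axis=1); q=p[abs(d-96)<6] if _>3 else p
    A=np.c_[2*q,np.ones(len(q))]; s=np.linalg.lstsq(A,(q**2).sum(1),rcond=None)[0]; ce=s[:2]
print("tub",ce,np.sqrt(s[2]+ce@ce),len(q),len(p))
bl=(H>100)&(H<125)&(S>120)&win(250,365,180,260)
cn=big(bl); print("blue",cn.min(0),cn.max(0))
w=((bl)|((V>150)&(S<60)))&win(250,365,180,260)
def rect(m,z,n):
    q=onplane(c,big(m),z)[:,:2].astype(np.float32); print(n,cv2.minAreaRect(q))
rect(bl,20,"blue"); 
print("dark/grey samples",hsv[265,405],hsv[270,440],hsv[258,430],hsv[257,455],hsv[222,275],hsv[270,330],hsv[205,285],hsv[240,340],hsv[150,300])
for nm,(x0,x1,y0,y1) in dict(tray=(250,370,180,260),rest=(380,480,225,325)).items():
    cv2.imwrite(f"pics/{nm}.png",cv2.resize(im[y0:y1,x0:x1,::-1],None,fx=6 if nm=="tray" else 6,fy=6,interpolation=cv2.INTER_CUBIC))
E
```

```text
tub [462.55707405 340.57384548] 96.49848841911232 209 238
blue [268 202] [347 243]
blue ((561.6300659179688, 7.372657775878906), (204.73422241210938, 81.90760803222656), 71.0855941772461)
dark/grey samples [45  8 66] [ 0  4 62] [ 17 133 111] [ 15 179  91] [ 20  20 152] [12 38 87] [ 20  15 151] [108 197 141] [ 17  28 145]
```

View pics/tray.png

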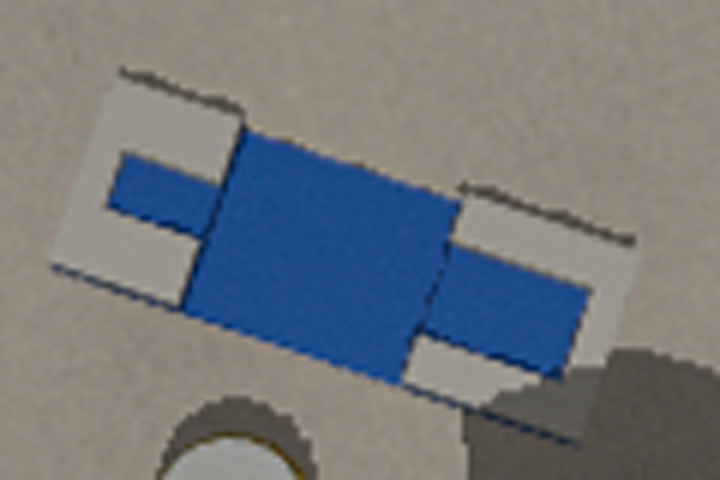

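View pics/rest.png

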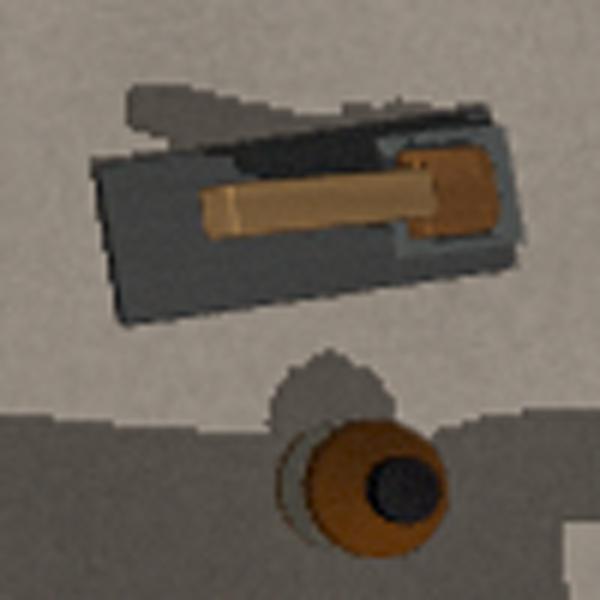

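The tray crop shows corners at about (120,75), (635,240), (575,440) and (52,265), with the blade slot at the right. The rest crop shows base corners at (95,160), (122,325) and (515,268), with the paddle parked and the bottle below at (375,490).

```bash
python3 - <<'E'
from h import *
c=dict(np.load("pics/top.npz")); s=dict(np.load("pics/side.npz"))
px=lambda p,o:(np.array(p,float)+.5)/6-.5+o
T=onplane(c,px([(120,73),(637,241),(577,442),(52,266)],(250,180)),32)[:,:2]
print("tray c",T.mean(0),"sides",[np.linalg.norm(T[i]-T[i-1]).round(1) for i in range(4)])
d=T[1]-T[0]+T[2]-T[3]; print("tray yaw deg",np.degrees(np.arctan2(d[1],d[0])))
Rr=onplane(c,px([(95,160),(122,325),(515,268),(490,105)],(380,225)),12)[:,:2]
d=Rr[2]-Rr[1]+Rr[3]-Rr[0];y=np.arctan2(d[1],d[0])
print("rest c",Rr.mean(0),(Rr[0]+Rr[2])/2,"yaw",np.degrees(y),[np.linalg.norm(Rr[i]-Rr[i-1]).round(1) for i in range(4)])
ce=Rr.mean(0)
M=np.array([[np.cos(y),np.sin(y)],[-np.sin(y),np.cos(y)]])
# handle end top-face corner pixels: crop (203,188),(210,238)
h=Ro.from_euler('y',45,degrees=True)
top=h.apply([[-100,10,16],[-100,-10,16],[40,10,16],[40,-10,16],[100,0,5],[-100,0,0]])+[0,0,90]
W=np.c_[top[:,:2]@M+ce,top[:,2]]
print("proj paddle pts in crop",((proj(c,W)-(380,225)+.5)*6).round().tolist())
b=onplane(c,px([(403,490)],(380,225)),130)[:,:2]; print("bottle rest-frame",(M@(b-ce).T).T,b)
hs=cv2.cvtColor(c["image"],cv2.COLOR_RGB2HSV); H,S,V=[hs[...,i].astype(int) for i in range(3)]
for n,m in (("g",(H>55)&(H<90)&(S>90)),("c",(H>8)&(H<35)&(S<150)&(V>100))):
    m=m.copy(); m[:225]=0;m[300:]=0;m[:,:138]=0;m[:,203:]=0
    k,_,st,cc=cv2.connectedComponentsWithStats(m.astype(np.uint8))
    for i in range(1,k):
        if st[i,4]>25: print(n,st[i,4],(onplane(c,cc[i],21)[0,:2]-[462.6,340.6]).round())
E
```

```text
tray c [563.98839029   5.56790722] sides [np.float64(86.9), np.float64(229.7), np.float64(88.5), np.float64(232.4)]
tray yaw deg -108.8077189739505
rest c [ 466.83676093 -305.90038889] [ 467.00347314 -305.46306551] yaw -82.27925345933764 [np.float64(169.1), np.float64(70.4), np.float64(167.4), np.float64(69.5)]
proj paddle pts in crop [[227.0, 181.0], [235.0, 234.0], [428.0, 166.0], [436.0, 215.0], [486.0, 188.0], [196.0, 214.0]]
bottle rest-frame [[  -3.94812103 -114.48758762]] [[ 352.85663657 -317.36889486]]
g 141 [31. 18.]
g 72 [ 6. 57.]
g 68 [-24.  -4.]
c 101 [89. 83.]
c 68 [ 36. -32.]
c 68 [ -9. -51.]
c 71 [-44. -23.]
c 69 [-47.  29.]
c 103 [-82. -56.]
c 58 [-83.  81.]
```

```bash
cat >> h.py <<'E'
C=np.array([465.5,-307.5,0]); RY=-82.3; RR=Ro.from_euler('z',RY,degrees=True)
T=np.array([564.,5.5,0]); TY=-108.8; TR=Ro.from_euler('z',TY,degrees=True)
PR=RR*Ro.from_euler('y',45,degrees=True)      # parked paddle orientation
PO=C+[0,0,90]
G1=PR*Ro.from_matrix(np.array([[0,0,-1],[0,1,0],[1,0,0]]).T) if 0 else PR*Ro.from_matrix(np.c_[[0,0,-1],[0,1,0],[1,0,0]])
G2=PR*Ro.from_matrix(np.c_[[-1,0,0],[0,1,0],[0,0,-1]])
DN=lambda yaw:Ro.from_euler('z',yaw,degrees=True)*Ro.from_matrix(np.c_[[-1,0,0],[0,1,0],[0,0,-1]])
def go(pos,rot):
    from rig import ctrl
    s=ctrl.sense(); w,x,y,z=s["ee_rot"]; R=Ro.from_quat([x,y,z,w])
    print("t",round(s["time_s"],2),"pos",s["eef_pos"].round(1),"shift(now)",R.inv().apply(pos-s["eef_pos"]).round(1),"shift(after turn)",rot.inv().apply(pos-s["eef_pos"]).round(1),
     "turn/6deg",np.degrees((R.inv()*rot).as_rotvec()/6).round(2),"F",s["force"].round(1),"w",round(s["grip_width"],3),"gf",round(s["grip_force"],1),"j",s["joints"].round(2))
E
python3 - <<'E'
from h import *
go(PO+PR.apply([-41-100,0,8])+[0,0,40],G1)
E
```

```text
t 0.1 pos [ 145.5 -504.2  230.8] shift(now) [ 375.7 -193.3   -4.2] shift(after turn) [ 170.8  343.5 -177.2] turn/6deg [ -5.33  -6.17 -12.84] F [-0.5  0.1 -0.2] w 1.006 gf 0.0 j [-1.51  0.31  1.5  -0.    1.33 -0.22]
```

```bash
python3 -m inch '18.8 -9.6 -1 0 0 0;18.8 -9.6 -1 0 0 0;18.8 -9.6 -1 0 0 0;18.8 -9.6 -1 0 0 0;18.8 -9.6 -1 0 0 0;18.8 -9.6 -1 0 0 0;18.8 -9.6 -1 0 0 0;18.8 -9.6 -1 0 0 0;18.8 -9.6 -1 0 0 0;18.8 -9.6 -1 0 0 0' 0.6 && python3 -m inch '18.8 -9.6 -1 0 0 0;18.8 -9.6 -1 0 0 0;18.8 -9.6 -1 0 0 0;18.8 -9.6 -1 0 0 0;18.8 -9.6 -1 0 0 0;18.8 -9.6 -1 0 0 0;18.8 -9.6 -1 0 0 0;18.8 -9.6 -1 0 0 0;18.8 -9.6 -1 0 0 0;18.8 -9.6 -1 0 0 0' && python3 -m inch '0 0 0 -.267 -.309 -.642;0 0 0 -.267 -.309 -.642;0 0 0 -.267 -.309 -.642;0 0 0 -.267 -.309 -.642;0 0 0 -.267 -.309 -.642;0 0 0 -.267 -.309 -.642;0 0 0 -.267 -.309 -.642;0 0 0 -.267 -.309 -.642;0 0 0 -.267 -.309 -.642;0 0 0 -.267 -.309 -.642' && python3 -m inch '0 0 0 -.267 -.309 -.642;0 0 0 -.267 -.309 -.642;0 0 0 -.267 -.309 -.642;0 0 0 -.267 -.309 -.642;0 0 0 -.267 -.309 -.642;0 0 0 -.267 -.309 -.642;0 0 0 -.267 -.309 -.642;0 0 0 -.267 -.309 -.642;0 0 0 -.267 -.309 -.642;0 0 0 -.267 -.309 -.642'
python3 - <<'E'
from h import *
go(PO+PR.apply([-41-80,0,8]),G1)
from rig import ctrl
c=ctrl.capture("side"); i=c["image"]; cv2.imwrite("pics/s1.png",cv2.resize(i[60:260,240:460,::-1],None,fx=3,fy=3))
E
```

```text
time_s: 0.93
eef_pos: [300.1, -359.2, 241.1]
ee_rot: [-0.0, 0.99, 0.14, -0.0]
force: [0.2, -0.1, 0.1]
grip_width: 0.6
grip_force: 0.0
time_s: 1.77
eef_pos: [454.1, -214.8, 251.1]
ee_rot: [-0.0, 0.99, 0.14, -0.0]
force: [-1.2, 0.6, -0.5]
grip_width: 0.599
grip_force: 0.0
time_s: 2.6
eef_pos: [453.5, -215.7, 251.0]
ee_rot: [0.157, 0.866, 0.455, -0.138]
force: [0.7, 0.3, 0.6]
grip_width: 0.599
grip_force: 0.0
time_s: 3.43
eef_pos: [453.5, -215.5, 251.0]
ee_rot: [0.289, 0.606, 0.696, -0.253]
force: [-0.6, -0.1, 0.6]
grip_width: 0.601
grip_force: 0.0
t 3.43 pos [ 453.5 -215.5  251. ] shift(now) [40.4 -0.4 58.3] shift(after turn) [40.2 -0.4 58.4] turn/6deg [0.01 0.03 0.03] F [-0.6 -0.1  0.6] w 0.601 gf 0.0 j [-0.36  0.16  1.85 -0.9   0.92 -0.01]
```

View pics/s1.png

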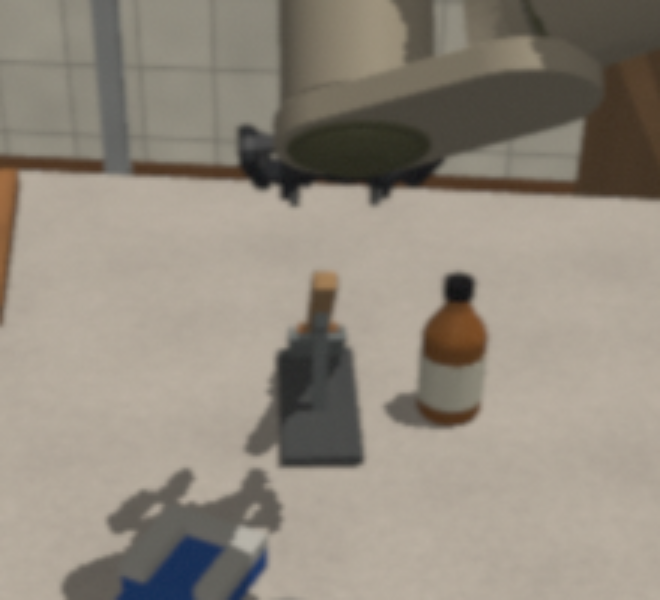

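The side view shows the open fingers above and behind the handle. The handle end is at crop (325,283), clear of the bottle. I'll check the rest pose from both views.

```bash
python3 - <<'E'
from h import *
t=dict(np.load("pics/top.npz")); s=dict(np.load("pics/side.npz"))
P=PO+PR.apply([[-100,10,16],[-100,-10,16],[-100,10,0],[-100,-10,0],[-100,0,8]])
print("top",proj(t,P).round(1).tolist()); print("side",proj(s,P).round(1).tolist())
def m(c,x0,x1,y0,y1):
    h=cv2.cvtColor(c["image"],cv2.COLOR_RGB2HSV)[y0:y1,x0:x1].astype(int)
    k=(h[...,0]>8)&(h[...,0]<25)&(h[...,1]>80)&(h[...,2]>70); return big(k)+[x0,y0]
b=m(s,335,362,145,175); print("side handle px", [(y,b[b[:,1]==y][:,0].min(),b[b[:,1]==y][:,0].max()) for y in range(b[:,1].min(),b[:,1].max(),3)])
b=m(t,405,450,240,270); print("top handle px",[(x,b[b[:,0]==x][:,1].min(),b[b[:,0]==x][:,1].max()) for x in range(b[:,0].min(),b[:,0].max(),5)])
print("pred top mid-edges", proj(t,PO+PR.apply([[-60,10,16],[-60,-10,16],[0,10,16],[0,-10,16]])).round(1).tolist())
E
```

```text
top [[418.0, 255.2], [419.4, 264.0], [412.2, 256.3], [413.6, 265.0], [415.8, 260.1]]
side [[346.5, 149.4], [355.1, 149.3], [346.6, 156.1], [355.2, 156.0], [350.8, 152.7]]
side handle px [(151, np.int64(345), np.int64(351)), (154, np.int64(344), np.int64(351)), (157, np.int64(344), np.int64(350)), (160, np.int64(344), np.int64(350))]
top handle px [(413, np.int64(257), np.int64(258)), (418, np.int64(256), np.int64(264)), (423, np.int64(255), np.int64(263)), (428, np.int64(255), np.int64(263)), (433, np.int64(254), np.int64(262)), (438, np.int64(254), np.int64(262)), (443, np.int64(254), np.int64(261)), (448, np.int64(250), np.int64(264))]
pred top mid-edges [[428.1, 254.4], [429.5, 263.1], [442.4, 253.4], [443.8, 261.7]]
```

```bash
sed -i 's/C=np.array(\[465.5/C=np.array([467.2/' h.py
python3 -m inch '4 .1 5.8 0 0 0;4 .1 5.8 0 0 0;4 .1 5.8 0 0 0;4 .1 5.8 0 0 0;4 .1 5.8 0 0 0;4 .1 5.8 0 0 0;4 .1 5.8 0 0 0;4 .1 5.8 0 0 0;4 .1 5.8 0 0 0;4 .1 5.8 0 0 0' && python3 -m inch '0 0 8 0 0 0;0 0 8 0 0 0;0 0 8 0 0 0;0 0 8 0 0 0;0 0 8 0 0 0;0 0 8 0 0 0;0 0 8 0 0 0;0 0 8 0 0 0;0 0 8 0 0 0;0 0 8 0 0 0' && python3 -m inch '0 0 0 0 0 0;0 0 0 0 0 0;0 0 0 0 0 0;0 0 0 0 0 0;0 0 0 0 0 0;0 0 0 0 0 0;0 0 0 0 0 0;0 0 0 0 0 0;0 0 0 0 0 0;0 0 0 0 0 0' 0 30
python3 - <<'E'
from h import *
go(PO+PR.apply([-41,0,8]),G1)
E
```

```text
time_s: 4.32
eef_pos: [456.3, -228.5, 181.3]
ee_rot: [0.289, 0.608, 0.695, -0.252]
force: [-0.3, 0.6, -0.2]
grip_width: 0.597
grip_force: 0.0
time_s: 5.15
eef_pos: [464.0, -285.2, 125.0]
ee_rot: [0.289, 0.608, 0.695, -0.252]
force: [0.6, -0.1, -0.6]
grip_width: 0.6
grip_force: 0.0
time_s: 5.98
eef_pos: [463.9, -284.6, 125.7]
ee_rot: [0.289, 0.608, 0.695, -0.252]
force: [0.2, 0.0, -0.6]
grip_width: 0.231
grip_force: 33.5
t 5.98 pos [ 463.9 -284.6  125.7] shift(now) [0.8 0.2 0.6] shift(after turn) [0.8 0.2 0.6] turn/6deg [ 0.    0.02 -0.  ] F [ 0.2  0.  -0.6] w 0.231 gf 33.5 j [-0.5   0.4   1.92 -1.19  0.67  0.29]
```

```bash

python3 -m inch '0 0 0 0 0 0;0 0 0 0 0 0;-2 0 0 0 0 0;-4 0 0 0 0 0;-4 0 0 0 0 0;-4 0 0 0 0 0;-4 0 0 0 0 0;-4 0 0 0 0 0;-4 0 0 0 0 0;-4 0 0 0 0 0' 0 110 && python3 -m inch '-8.5 0 -8.5 0 0 0;-8.5 0 -8.5 0 0 0;-8.5 0 -8.5 0 0 0;-8.5 0 -8.5 0 0 0;-8.5 0 -8.5 0 0 0;-8.5 0 -8.5 0 0 0;-8.5 0 -8.5 0 0 0;-8.5 0 -8.5 0 0 0;-8.5 0 -8.5 0 0 0;-8.5 0 -8.5 0 0 0' && python3 -m inch '0 0 0 0 .75 0;0 0 0 0 .75 0;0 0 0 0 .75 0;0 0 0 0 .75 0;0 0 0 0 .75 0;0 0 0 0 .75 0;0 0 0 0 .75 0;0 0 0 0 .75 0;0 0 0 0 .75 0;0 0 0 0 .75 0'
python3 - <<'E'
from h import *
go(np.array([462.6,340.6,270]),DN(RY))
from rig import ctrl
s=ctrl.capture("side"); t=ctrl.capture("top")
v=np.vstack([s["image"][40:300,200:500],t["image"][150:410,330:630]])
v=np.hstack([s["image"][0:300,200:500],t["image"][150:450,330:630]]); cv2.imwrite("pics/s2.png",v[:,:,::-1])
E
```

```text
time_s: 6.82
eef_pos: [466.7, -306.0, 147.1]
ee_rot: [0.289, 0.608, 0.695, -0.253]
force: [0.3, 0.3, -0.6]
grip_width: 0.219
grip_force: 107.2
time_s: 7.65
eef_pos: [466.5, -305.4, 267.8]
ee_rot: [0.289, 0.608, 0.695, -0.252]
force: [0.2, -1.2, -0.4]
grip_width: 0.218
grip_force: 107.2
time_s: 8.48
eef_pos: [466.6, -305.5, 267.6]
ee_rot: [0.0, 0.658, 0.753, 0.001]
force: [-0.9, 0.4, -0.4]
grip_width: 0.22
grip_force: 107.2
t 8.48 pos [ 466.6 -305.5  267.6] shift(now) [640.8  82.9  -1.7] shift(after turn) [640.9  82.6  -2.4] turn/6deg [ 0.01 -0.01  0.01] F [-0.9  0.4 -0.4] w 0.22 gf 107.2 j [-0.79  0.36  1.33  0.    1.44 -0.93]
```

View pics/s2.png

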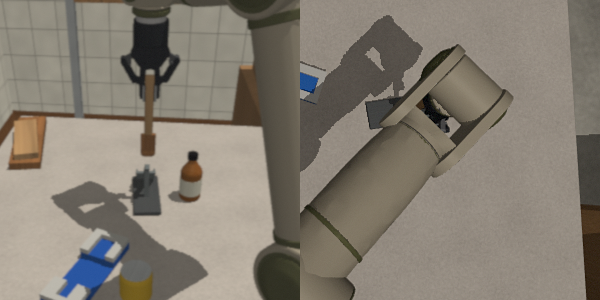

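The paddle hangs vertically in the gripper, clear of the rest and the bottle. Carrying it to the tub.

```bash

python3 -m inch '12 1.3 0 0 0 0;22 2.5 0 0 0 0;22 2.5 0 0 0 0;22 2.5 0 0 0 0;22 2.5 0 0 0 0;22 2.5 0 0 0 0;22 2.5 0 0 0 0;22 2.5 0 0 0 0;22 2.5 0 0 0 0;22 2.5 0 0 0 0' && python3 -m inch '22 2.5 0 0 0 0;22 2.5 0 0 0 0;22 2.5 0 0 0 0;22 2.5 0 0 0 0;22 2.5 0 0 0 0;22 2.5 0 0 0 0;22 2.5 0 0 0 0;22 2.5 0 0 0 0;22 2.5 0 0 0 0;22 2.5 0 0 0 0' && python3 -m inch '22 2.5 0 0 0 0;22 2.5 0 0 0 0;22 2.5 0 0 0 0;22 2.5 0 0 0 0;22 2.5 0 0 0 0;22 2.5 0 0 0 0;22 2.5 0 0 0 0;22 2.5 0 0 0 0;22 2.5 0 0 0 0;12 1.3 0 0 0 0'
python3 - <<'E'
from h import *
go(np.array([450.6,367.6,170]),DN(RY))
from rig import ctrl
s=ctrl.capture("side"); t=ctrl.capture("top")
K=lambda c:cv2.cvtColor(c["image"],cv2.COLOR_RGB2HSV).astype(int)
print(proj(s,[[451,370,126]]))
cv2.imwrite("pics/s3.png",np.hstack([s["image"][180:480,170:470],t["image"][150:450,50:350]])[:,:,::-1])
E
```

```text
time_s: 9.42
eef_pos: [461.3, -91.7, 266.7]
ee_rot: [0.002, 0.658, 0.753, -0.001]
force: [0.4, -0.9, -0.7]
grip_width: 0.219
grip_force: 107.4
time_s: 10.25
eef_pos: [456.2, 129.3, 266.2]
ee_rot: [0.002, 0.658, 0.753, -0.0]
force: [0.2, -0.2, -0.3]
grip_width: 0.218
grip_force: 107.4
time_s: 11.08
eef_pos: [451.2, 341.1, 265.7]
ee_rot: [0.002, 0.657, 0.754, -0.0]
force: [0.5, 0.1, -1.0]
grip_width: 0.219
grip_force: 107.4
t 11.08 pos [451.2 341.1 265.7] shift(now) [26.6  2.8 95.6] shift(after turn) [26.3  2.9 95.7] turn/6deg [0.02 0.03 0.03] F [ 0.5  0.1 -1. ] w 0.219 gf 107.4 j [ 0.44  0.38  1.31 -0.    1.45  0.31]
[[314.42749818 395.27367758]]
```

View pics/s3.png

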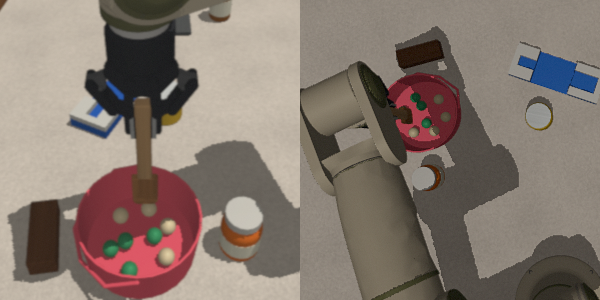

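The blade is over the tub, with the tip at side pixel (315,380). There is a clear spot below and a little to the left. Lowering.

```bash

python3 -m inch '8 1 0 0 0 0;8 1 0 0 0 0;7.5 .9 0 0 0 0;0 0 14 0 0 0;0 0 14 0 0 0;0 0 14 0 0 0;0 0 14 0 0 0;0 0 14 0 0 0;0 0 14 0 0 0;0 0 10 0 0 0' && python3 -m inch '0 0 3 0 0 0;0 0 3 0 0 0;0 0 3 0 0 0;0 0 3 0 0 0;0 0 2 0 0 0;0 0 2 0 0 0;0 0 2 0 0 0;0 0 0 0 0 0;0 0 0 0 0 0;0 0 0 0 0 0'
python3 - <<'E'
from h import *
go(np.array([462.6,340.6,152]),DN(RY))
E
```

```text
time_s: 12.02
eef_pos: [452.5, 362.0, 170.2]
ee_rot: [0.001, 0.658, 0.753, -0.001]
force: [-0.2, 1.0, -1.4]
grip_width: 0.219
grip_force: 107.4
time_s: 12.85
eef_pos: [452.7, 362.1, 153.6]
ee_rot: [0.001, 0.658, 0.753, -0.001]
force: [0.2, 0.3, -1.0]
grip_width: 0.218
grip_force: 107.4
t 12.85 pos [452.7 362.1 153.6] shift(now) [-22.6   6.9   1.7] shift(after turn) [-22.6   6.9   1.6] turn/6deg [ 0.01  0.02 -0.  ] F [ 0.2  0.3 -1. ] w 0.218 gf 107.4 j [ 0.47  0.5   1.43 -0.    1.21  0.34]
```

```bash

python3 -m inch '2 1 .3 0 0 0;2 1 .3 0 0 0;2 1 .3 0 0 0;2 1 .3 0 0 0;2 1 .3 0 0 0;2 1 .3 0 0 0;2 1 .2 0 0 0;0 0 0 0 0 0;0 0 0 0 0 0;0 0 0 0 0 0' && python3 -m inch '-.5 6.3 0 0 0 0;-1.5 6.1 0 0 0 0;-2.4 5.8 0 0 0 0;-3.2 5.3 0 0 0 0;-4.1 4.8 0 0 0 0;-4.8 4.1 0 0 0 0;-5.3 3.2 0 0 0 0;-5.8 2.4 0 0 0 0;-6.1 1.5 0 0 0 0;-6.3 .5 0 0 0 0' && python3 -m inch '-6.3 -.5 0 0 0 0;-6.1 -1.5 0 0 0 0;-5.8 -2.4 0 0 0 0;-5.3 -3.2 0 0 0 0;-4.8 -4.1 0 0 0 0;-4.1 -4.8 0 0 0 0;-3.2 -5.3 0 0 0 0;-2.4 -5.8 0 0 0 0;-1.5 -6.1 0 0 0 0;-.5 -6.3 0 0 0 0' && python3 -m inch '.5 -6.3 0 0 0 0;1.5 -6.1 0 0 0 0;2.4 -5.8 0 0 0 0;3.2 -5.3 0 0 0 0;4.1 -4.8 0 0 0 0;4.8 -4.1 0 0 0 0;5.3 -3.2 0 0 0 0;5.8 -2.4 0 0 0 0;6.1 -1.5 0 0 0 0;6.3 -.5 0 0 0 0' && python3 -m inch '6.3 .5 0 0 0 0;6.1 1.5 0 0 0 0;5.8 2.4 0 0 0 0;5.3 3.2 0 0 0 0;4.8 4.1 0 0 0 0;4.1 4.8 0 0 0 0;3.2 5.3 0 0 0 0;2.4 5.8 0 0 0 0;1.5 6.1 0 0 0 0;.5 6.3 0 0 0 0'
python3 - <<'E'
from h import *
go(np.array([462.6,340.6,151]),DN(RY))
from rig import ctrl
s=ctrl.capture("side"); t=ctrl.capture("top")
cv2.imwrite("pics/s4.png",np.hstack([s["image"][180:480,170:470],t["image"][150:450,50:350]])[:,:,::-1])
E
```

```text
time_s: 13.68
eef_pos: [457.7, 376.8, 151.4]
ee_rot: [0.001, 0.658, 0.753, -0.001]
force: [0.6, 0.7, -0.9]
grip_width: 0.219
grip_force: 107.4
time_s: 14.52
eef_pos: [503.0, 341.9, 151.6]
ee_rot: [0.001, 0.658, 0.753, -0.001]
force: [-0.3, 0.0, -0.8]
grip_width: 0.219
grip_force: 107.4
time_s: 15.35
eef_pos: [467.8, 297.4, 151.7]
ee_rot: [0.001, 0.658, 0.753, -0.001]
force: [0.5, 0.4, -1.3]
grip_width: 0.218
grip_force: 107.4
time_s: 16.18
eef_pos: [423.2, 332.6, 151.5]
ee_rot: [0.001, 0.658, 0.753, -0.001]
force: [0.1, 0.2, -0.4]
grip_width: 0.22
grip_force: 107.4
time_s: 17.02
eef_pos: [458.4, 377.1, 151.4]
ee_rot: [0.001, 0.658, 0.753, -0.001]
force: [1.0, -0.0, -0.7]
grip_width: 0.217
grip_force: 107.4
t 17.02 pos [458.4 377.1 151.4] shift(now) [-36.7  -0.7   0.5] shift(after turn) [-36.7  -0.7   0.4] turn/6deg [ 0.    0.02 -0.  ] F [ 1.  -0.  -0.7] w 0.217 gf 107.4 j [ 0.49  0.53  1.39 -0.    1.22  0.36]
```

View pics/s4.png

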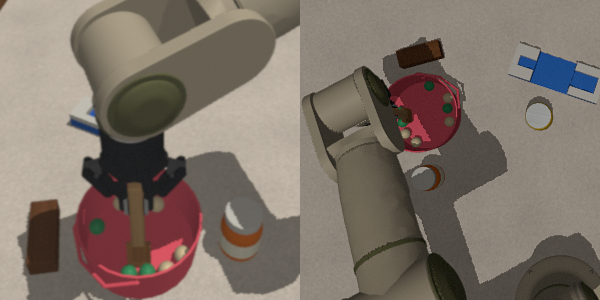

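After one turn the stones are displaced and pushed toward the wall, and the force is low. Now 1.5 more turns.

```bash

python3 -m inch '-.5 6.3 0 0 0 0;-1.5 6.1 0 0 0 0;-2.4 5.8 0 0 0 0;-3.2 5.3 0 0 0 0;-4.1 4.8 0 0 0 0;-4.8 4.1 0 0 0 0;-5.3 3.2 0 0 0 0;-5.8 2.4 0 0 0 0;-6.1 1.5 0 0 0 0;-6.3 .5 0 0 0 0' && python3 -m inch '-6.3 -.5 0 0 0 0;-6.1 -1.5 0 0 0 0;-5.8 -2.4 0 0 0 0;-5.3 -3.2 0 0 0 0;-4.8 -4.1 0 0 0 0;-4.1 -4.8 0 0 0 0;-3.2 -5.3 0 0 0 0;-2.4 -5.8 0 0 0 0;-1.5 -6.1 0 0 0 0;-.5 -6.3 0 0 0 0' && python3 -m inch '.5 -6.3 0 0 0 0;1.5 -6.1 0 0 0 0;2.4 -5.8 0 0 0 0;3.2 -5.3 0 0 0 0;4.1 -4.8 0 0 0 0;4.8 -4.1 0 0 0 0;5.3 -3.2 0 0 0 0;5.8 -2.4 0 0 0 0;6.1 -1.5 0 0 0 0;6.3 -.5 0 0 0 0' && python3 -m inch '6.3 .5 0 0 0 0;6.1 1.5 0 0 0 0;5.8 2.4 0 0 0 0;5.3 3.2 0 0 0 0;4.8 4.1 0 0 0 0;4.1 4.8 0 0 0 0;3.2 5.3 0 0 0 0;2.4 5.8 0 0 0 0;1.5 6.1 0 0 0 0;.5 6.3 0 0 0 0' && python3 -m inch '-.5 6.3 0 0 0 0;-1.5 6.1 0 0 0 0;-2.4 5.8 0 0 0 0;-3.2 5.3 0 0 0 0;-4.1 4.8 0 0 0 0;-4.8 4.1 0 0 0 0;-5.3 3.2 0 0 0 0;-5.8 2.4 0 0 0 0;-6.1 1.5 0 0 0 0;-6.3 .5 0 0 0 0' && python3 -m inch '-6.3 -.5 0 0 0 0;-6.1 -1.5 0 0 0 0;-5.8 -2.4 0 0 0 0;-5.3 -3.2 0 0 0 0;-4.8 -4.1 0 0 0 0;-4.1 -4.8 0 0 0 0;-3.2 -5.3 0 0 0 0;-2.4 -5.8 0 0 0 0;-1.5 -6.1 0 0 0 0;-.5 -6.3 0 0 0 0'
python3 - <<'E'
from h import *
go(np.array([466.6,-305.5,267.6]),DN(RY))
E
```

```text
time_s: 17.95
eef_pos: [503.0, 341.9, 151.6]
ee_rot: [0.001, 0.658, 0.753, -0.001]
force: [-0.5, 0.2, -0.5]
grip_width: 0.219
grip_force: 107.4
time_s: 18.78
eef_pos: [467.8, 297.4, 151.7]
ee_rot: [0.001, 0.658, 0.753, -0.001]
force: [0.0, 0.1, -0.9]
grip_width: 0.215
grip_force: 107.4
time_s: 19.62
eef_pos: [423.2, 332.6, 151.5]
ee_rot: [0.001, 0.658, 0.753, -0.001]
force: [-0.3, -0.1, -1.6]
grip_width: 0.216
grip_force: 107.4
time_s: 20.45
eef_pos: [458.4, 377.1, 151.4]
ee_rot: [0.001, 0.658, 0.753, -0.001]
force: [0.7, 0.5, -0.3]
grip_width: 0.22
grip_force: 107.4
time_s: 21.28
eef_pos: [503.0, 341.9, 151.6]
ee_rot: [0.001, 0.658, 0.753, -0.001]
force: [-0.5, 0.6, -1.7]
grip_width: 0.219
grip_force: 107.4
time_s: 22.12
eef_pos: [467.8, 297.4, 151.7]
ee_rot: [0.001, 0.658, 0.753, -0.001]
force: [-0.1, -0.7, -1.2]
grip_width: 0.218
grip_force: 107.4
t 22.12 pos [467.8 297.4 151.7] shift(now) [-597.6  -81.9 -114.5] shift(after turn) [-597.3  -81.9 -115.9] turn/6deg [ 0.    0.02 -0.  ] F [-0.1 -0.7 -1.2] w 0.218 gf 107.4 j [ 0.36  0.45  1.52 -0.    1.17  0.22]
```

```bash

python3 -m inch '0 0 -6 0 0 0;0 0 -12 0 0 0;0 0 -12 0 0 0;0 0 -12 0 0 0;0 0 -12 0 0 0;0 0 -13 0 0 0;0 0 -13 0 0 0;0 0 -13 0 0 0;0 0 -13 0 0 0;0 0 -10 0 0 0' && python3 -m inch '-13 -1.8 0 0 0 0;-20 -2.8 0 0 0 0;-21 -2.8 0 0 0 0;-21 -2.8 0 0 0 0;-21 -2.8 0 0 0 0;-21 -2.8 0 0 0 0;-21 -2.8 0 0 0 0;-21 -2.8 0 0 0 0;-21 -2.8 0 0 0 0;-21 -2.8 0 0 0 0' && python3 -m inch '-21 -2.8 0 0 0 0;-21 -2.8 0 0 0 0;-21 -2.8 0 0 0 0;-21 -2.8 0 0 0 0;-21 -2.8 0 0 0 0;-21 -2.8 0 0 0 0;-21 -2.8 0 0 0 0;-21 -2.8 0 0 0 0;-21 -2.8 0 0 0 0;-21 -2.8 0 0 0 0' && python3 -m inch '-21 -2.8 0 0 0 0;-21 -2.8 0 0 0 0;-21 -2.8 0 0 0 0;-21 -2.8 0 0 0 0;-20 -2.8 0 0 0 0;-20 -2.8 0 0 0 0;-20 -2.8 0 0 0 0;-20 -2.8 0 0 0 0;-14 -2.8 0 0 0 0;-9 -1.5 0 0 0 0' && python3 -m inch '0 0 0 0 -.75 0;0 0 0 0 -.75 0;0 0 0 0 -.75 0;0 0 0 0 -.75 0;0 0 0 0 -.75 0;0 0 0 0 -.75 0;0 0 0 0 -.75 0;0 0 0 0 -.75 0;0 0 0 0 -.75 0;0 0 0 0 -.75 0'
python3 - <<'E'
from h import *
go(np.array([466.7,-306,147.1]),G1)
from rig import ctrl
s=ctrl.capture("side"); np.savez("pics/side5.npz",**s); t=ctrl.capture("top")
cv2.imwrite("pics/s5.png",np.hstack([cv2.resize(s["image"][60:260,250:450],None,fx=2,fy=2),cv2.resize(t["image"][200:300,380:480],None,fx=4,fy=4)])[:,:,::-1])
E
```

```text
time_s: 22.95
eef_pos: [468.5, 298.1, 269.2]
ee_rot: [0.001, 0.658, 0.753, 0.0]
force: [0.2, -0.2, 0.7]
grip_width: 0.216
grip_force: 107.4
time_s: 23.78
eef_pos: [467.9, 93.5, 267.7]
ee_rot: [0.001, 0.658, 0.753, -0.001]
force: [-0.6, 0.3, -1.0]
grip_width: 0.214
grip_force: 107.5
time_s: 24.62
eef_pos: [468.1, -118.2, 268.2]
ee_rot: [0.001, 0.658, 0.753, -0.001]
force: [-0.0, 0.5, -0.1]
grip_width: 0.217
grip_force: 107.5
time_s: 25.45
eef_pos: [466.7, -307.2, 268.5]
ee_rot: [0.001, 0.659, 0.753, -0.001]
force: [-0.4, 0.6, 0.2]
grip_width: 0.218
grip_force: 107.5
time_s: 26.28
eef_pos: [467.4, -305.1, 269.3]
ee_rot: [0.291, 0.607, 0.695, -0.253]
force: [-0.4, -0.7, -0.5]
grip_width: 0.218
grip_force: 107.4
t 26.28 pos [ 467.4 -305.1  269.3] shift(now) [86.3 -1.  86.5] shift(after turn) [85.8 -0.9 87. ] turn/6deg [0.02 0.06 0.  ] F [-0.4 -0.7 -0.5] w 0.218 gf 107.4 j [-0.53  0.21  1.74 -0.85  0.84 -0.19]
```

View pics/s5.png

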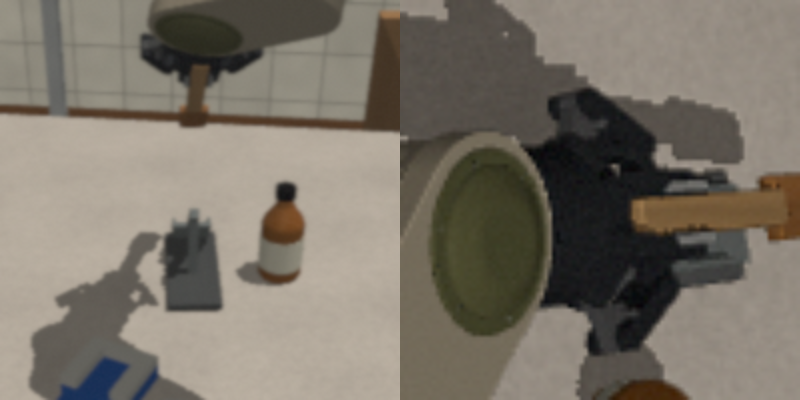

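The paddle is held parallel to the slope above the rest, with the blade tip away from the robot's left and the bottle clear. Descending.

```bash

python3 -m inch '8.6 -.1 8.6 0 .06 0;8.6 -.1 8.6 0 0 0;8.6 -.1 8.6 0 0 0;8.6 -.1 8.6 0 0 0;8.6 -.1 8.6 0 0 0;8.6 -.1 8.6 0 0 0;8.6 -.1 8.6 0 0 0;8.6 -.1 8.6 0 0 0;8.6 -.1 8.5 0 0 0;8.6 -.1 8 0 0 0' && python3 -m inch '2 0 0 0 0 0;2 0 0 0 0 0;2 0 0 0 0 0;2 0 0 0 0 0;2 0 0 0 0 0;2 0 0 0 0 0;2 0 0 0 0 0;2 0 0 0 0 0;2 0 0 0 0 0;0 0 0 0 0 0'
python3 - <<'E'
from h import *
go(np.array([463.9,-284.6,125.7]),G1)
from rig import ctrl
s=ctrl.capture("side"); t=ctrl.capture("top")
cv2.imwrite("pics/s6.png",np.hstack([cv2.resize(s["image"][110:210,300:400],None,fx=4,fy=4),cv2.resize(t["image"][210:310,390:490],None,fx=4,fy=4)])[:,:,::-1])
E
```

```text
time_s: 27.22
eef_pos: [466.1, -305.6, 146.9]
ee_rot: [0.286, 0.609, 0.696, -0.25]
force: [0.3, -0.0, -0.6]
grip_width: 0.215
grip_force: 107.4
time_s: 28.05
eef_pos: [464.6, -292.0, 135.0]
ee_rot: [0.287, 0.608, 0.696, -0.251]
force: [1.0, 0.2, -1.5]
grip_width: 0.218
grip_force: 107.4
t 28.05 pos [ 464.6 -292.   135. ] shift(now) [11.8  0.3  1.4] shift(after turn) [11.8  0.2  1.3] turn/6deg [ 0.   -0.04  0.  ] F [ 1.   0.2 -1.5] w 0.218 gf 107.4 j [-0.51  0.39  1.9  -1.14  0.67  0.23]
```

View pics/s6.png

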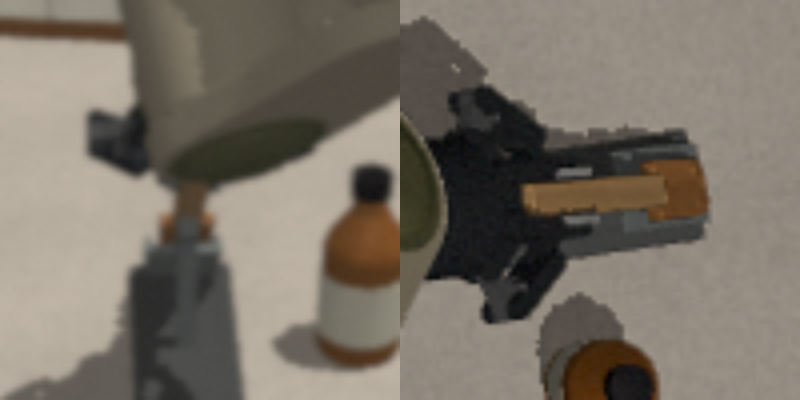

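The blade is centred between the cheeks in both views. Seating it now.

```bash

python3 -m inch '1.2 0 0 0 0 0;1.2 0 0 0 0 0;1.2 0 0 0 0 0;1.2 0 0 0 0 0;1.2 0 0 0 0 0;1.2 0 0 0 0 0;1.2 0 0 0 0 0;1.2 0 .2 0 0 0;1 0 .3 0 0 0;0 0 0 0 0 0'
python3 - <<'E'
from h import *
go(np.array([463.9,-284.6,125.7]),G1)
E
```

```text
time_s: 28.98
eef_pos: [463.7, -285.0, 127.2]
ee_rot: [0.287, 0.608, 0.696, -0.251]
force: [0.6, 1.0, -2.0]
grip_width: 0.221
grip_force: 107.4
t 28.98 pos [ 463.7 -285.   127.2] shift(now) [1.3 0.3 0.8] shift(after turn) [1.3 0.3 0.8] turn/6deg [ 0.   -0.04  0.  ] F [ 0.6  1.  -2. ] w 0.221 gf 107.4 j [-0.5   0.4   1.91 -1.17  0.67  0.27]
```

```bash

python3 -m inch '.5 0 .3 0 0 0;.4 0 .3 0 0 0;0 0 0 0 0 0;0 0 0 0 0 0;0 0 0 0 0 0;0 0 0 0 0 0;0 0 0 0 0 0;0 0 0 0 0 0;0 0 0 0 0 0;0 0 0 0 0 0' 0 25 && python3 -m inch '0 0 0 0 0 0;0 0 0 0 0 0;0 0 0 0 0 0;0 0 0 0 0 0;0 0 0 0 0 0;0 0 0 0 0 0;0 0 0 0 0 0;0 0 0 0 0 0;0 0 0 0 0 0;0 0 0 0 0 0' 0.6 && python3 -m inch '0 0 -6 0 0 0;0 0 -12 0 0 0;0 0 -12 0 0 0;0 0 -12 0 0 0;0 0 -12 0 0 0;0 0 -12 0 0 0;0 0 -12 0 0 0;0 0 -12 0 0 0;0 0 -12 0 0 0;0 0 -6 0 0 0'
python3 - <<'E'
from h import *
go(PO+PR.apply([-10,0,100]),G2)
from rig import ctrl
t=ctrl.capture("top"); c=t
h=cv2.cvtColor(c["image"],cv2.COLOR_RGB2HSV)[240:270,405:470].astype(int)
k=(h[...,0]>8)&(h[...,0]<25)&(h[...,1]>80)&(h[...,2]>70); b=big(k)+[405,240]
print([(x,b[b[:,0]==x][:,1].min(),b[b[:,0]==x][:,1].max()) for x in range(b[:,0].min(),b[:,0].max()+1,5)],b[:,0].max())
E
```

```text
time_s: 29.82
eef_pos: [463.8, -285.0, 126.4]
ee_rot: [0.287, 0.608, 0.696, -0.251]
force: [1.0, -0.1, -1.1]
grip_width: 0.216
grip_force: 107.4
time_s: 30.65
eef_pos: [463.7, -285.0, 126.4]
ee_rot: [0.287, 0.608, 0.696, -0.251]
force: [0.1, -0.1, 0.2]
grip_width: 0.602
grip_force: 0.0
time_s: 31.48
eef_pos: [453.7, -208.5, 204.5]
ee_rot: [0.288, 0.608, 0.696, -0.25]
force: [0.2, -0.4, -0.4]
grip_width: 0.601
grip_force: 0.0
t 31.48 pos [ 453.7 -208.5  204.5] shift(now) [-9.010e+01 -1.000e-01  1.413e+02] shift(after turn) [-1.416e+02  1.000e-01 -8.970e+01] turn/6deg [2.000e-02 1.497e+01 1.000e-02] F [ 0.2 -0.4 -0.4] w 0.601 gf 0.0 j [-0.34  0.22  1.9  -0.97  0.86  0.13]
[(414, np.int64(258), np.int64(265)), (419, np.int64(257), np.int64(265)), (424, np.int64(256), np.int64(264)), (429, np.int64(256), np.int64(264)), (434, np.int64(256), np.int64(263)), (439, np.int64(255), np.int64(263)), (444, np.int64(255), np.int64(262)), (449, np.int64(251), np.int64(265)), (454, np.int64(251), np.int64(264)), (459, np.int64(251), np.int64(264))] 463
```

The paddle is parked and released, and its top-view edges are within about 1 px of the original. Swinging round for the new grip, perpendicular to the handle.

```bash

python3 -m inch '-8 0 -8 0 0 0;-8 0 -8 0 0 0;-8 0 -8 0 0 0;-8 0 -8 0 0 0;-8 0 -8 0 0 0;-8 0 -8 0 0 0;-8 0 -8 0 0 0;-8 0 -8 0 0 0;-8 0 -8 0 0 0;-8 0 -8 0 0 0' && python3 -m inch '0 0 0 0 .9 0;0 0 0 0 .9 0;0 0 0 0 .9 0;0 0 0 0 .9 0;0 0 0 0 .9 0;0 0 0 0 .9 0;0 0 0 0 .9 0;0 0 0 0 .9 0;0 0 0 0 .9 0;0 0 0 0 .9 0' && python3 -m inch '-21 0 5 0 .75 0;-20 0 4 0 .75 0;-20 0 3 0 .75 0;-20 0 0 0 .75 0;-20 0 0 0 .75 0;-20 0 0 0 .75 0;-20 0 0 0 .75 0;-20 0 0 0 .75 0;-20 0 0 0 0 0;0 0 0 0 0 0'
python3 - <<'E'
from h import *
go(PO+PR.apply([-12,-1.5,95]),G2)
E
```

```text
time_s: 32.37
eef_pos: [453.4, -210.1, 316.5]
ee_rot: [0.287, 0.609, 0.696, -0.251]
force: [0.0, 0.5, 0.4]
grip_width: 0.607
grip_force: 0.0
time_s: 33.2
eef_pos: [453.6, -210.2, 316.7]
ee_rot: [-0.062, 0.656, 0.751, 0.055]
force: [0.0, 0.6, 0.2]
grip_width: 0.603
grip_force: 0.0
time_s: 34.03
eef_pos: [473.5, -365.6, 218.9]
ee_rot: [-0.292, 0.608, 0.693, 0.254]
force: [-0.6, 0.3, -0.1]
grip_width: 0.603
grip_force: 0.0
t 34.03 pos [ 473.5 -365.6  218.9] shift(now) [-38.2   0.2  37.1] shift(after turn) [-37.9   0.1  37.5] turn/6deg [-0.   -0.1  -0.04] F [-0.6  0.3 -0.1] w 0.603 gf 0.0 j [-0.99  0.88  0.8   0.38  2.17 -1.02]
```

```bash

python3 -m inch '-3.8 0 3.7 0 -.1 0;-3.8 0 3.7 0 0 0;-3.8 0 3.7 0 0 0;-3.8 0 3.7 0 0 0;-3.8 0 3.7 0 0 0;-3.8 0 3.7 0 0 0;-3.8 0 3.7 0 0 0;-3.8 0 3.7 0 0 0;-3.8 0 3.7 0 0 0;-3.8 0 3.7 0 0 0' && python3 -m inch '0 0 6 0 0 0;0 0 6 0 0 0;0 0 6 0 0 0;0 0 6 0 0 0;0 0 6 0 0 0;0 0 6 0 0 0;0 0 6 0 0 0;0 0 6 0 0 0;0 0 6 0 0 0;0 0 0 0 0 0'
python3 - <<'E'
from h import *
go(PO+PR.apply([-12,-1.5,-10]),G2)
from rig import ctrl
s=ctrl.capture("side"); t=ctrl.capture("top")
cv2.imwrite("pics/s7.png",np.hstack([cv2.resize(s["image"][110:210,300:400],None,fx=4,fy=4),cv2.resize(t["image"][210:310,390:490],None,fx=4,fy=4)])[:,:,::-1])
E
```

```text
time_s: 34.87
eef_pos: [474.5, -364.7, 170.1]
ee_rot: [-0.286, 0.609, 0.697, 0.25]
force: [-0.5, -0.2, 0.3]
grip_width: 0.601
grip_force: 0.0
time_s: 35.7
eef_pos: [469.3, -326.1, 131.5]
ee_rot: [-0.287, 0.608, 0.697, 0.25]
force: [1.3, 0.6, -0.3]
grip_width: 0.599
grip_force: 0.0
t 35.7 pos [ 469.3 -326.1  131.5] shift(now) [-3.8 -1.  52.6] shift(after turn) [-4.1 -1.1 52.6] turn/6deg [-0.01  0.05  0.  ] F [ 1.3  0.6 -0.3] w 0.599 gf 0.0 j [-0.96  0.87  1.05  0.35  1.93 -1.09]
```

View pics/s7.png

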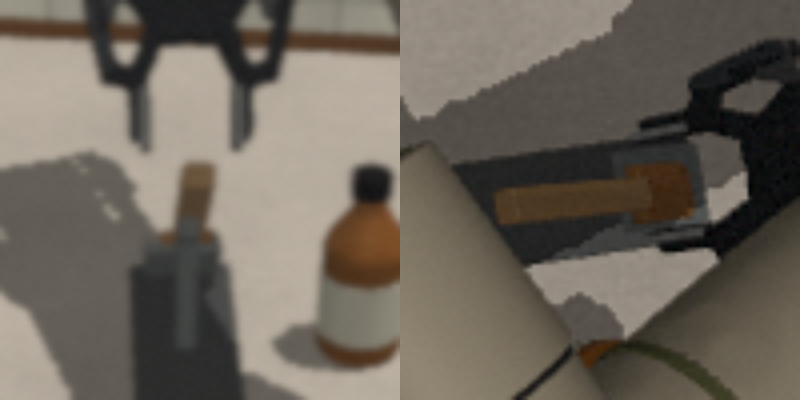

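The fingers straddle the handle evenly in both views. Closing in.

```bash

python3 -m inch '-.5 -.1 5.5 0 .05 0;-.5 -.1 5.5 0 0 0;-.5 -.1 5.5 0 0 0;-.5 -.1 5.5 0 0 0;-.5 -.1 5.5 0 0 0;-.5 -.1 5.5 0 0 0;-.5 -.1 5.5 0 0 0;-.4 -.1 5.5 0 0 0;0 -.1 5.5 0 0 0;0 -.1 3 0 0 0' && python3 -m inch '0 0 0 0 0 0;0 0 0 0 0 0;0 0 0 0 0 0;0 0 0 0 0 0;0 0 0 0 0 0;0 0 0 0 0 0;0 0 0 0 0 0;0 0 0 0 0 0;0 0 0 0 0 0;0 0 0 0 0 0' 0 30
python3 - <<'E'
from h import *
go(PO+PR.apply([-12,-1.5,-10]),G2)
E
```

```text
time_s: 36.63
eef_pos: [463.7, -292.6, 91.7]
ee_rot: [-0.288, 0.608, 0.696, 0.252]
force: [-0.6, -0.4, 0.4]
grip_width: 0.601
grip_force: 0.0
time_s: 37.47
eef_pos: [464.2, -293.5, 92.5]
ee_rot: [-0.287, 0.608, 0.696, 0.252]
force: [4.9, -2.7, 2.5]
grip_width: 0.232
grip_force: 29.8
t 37.47 pos [ 464.2 -293.5   92.5] shift(now) [ 0.1 -0.4  1.7] shift(after turn) [ 0.1 -0.4  1.7] turn/6deg [0.01 0.02 0.01] F [ 4.9 -2.7  2.5] w 0.232 gf 29.8 j [-0.94  0.86  1.18  0.35  1.8  -1.12]
```

```bash

python3 -m inch '0 0 0 0 0 0;0 0 0 0 0 0;0 0 -2 0 0 0;0 0 -4 0 0 0;0 0 -4 0 0 0;0 0 -4 0 0 0;0 0 -4 0 0 0;0 0 -6 0 0 0;0 0 -6 0 0 0;0 0 -6 0 0 0' 0 100 && python3 -m inch '7 0 -7 0 0 0;7 0 -7 0 0 0;7 0 -7 0 0 0;7 0 -7 0 0 0;7 0 -7 0 0 0;7 0 -7 0 0 0;7 0 -7 0 0 0;7 0 -7 0 0 0;7 0 -7 0 0 0;7 0 -7 0 0 0' && python3 -m inch '0 0 0 0 -.75 0;0 0 0 0 -.75 0;0 0 0 0 -.75 0;0 0 0 0 -.75 0;0 0 0 0 -.75 0;0 0 0 0 -.75 0;0 0 0 0 -.75 0;0 0 0 0 -.75 0;0 0 0 0 -.75 0;0 0 0 0 -.75 0'
python3 - <<'E'
from h import *
go(T+TR.apply([-12,0,0])+[0,0,120],DN(TY))
E
```

```text
time_s: 38.3
eef_pos: [467.1, -319.0, 118.3]
ee_rot: [-0.288, 0.608, 0.696, 0.251]
force: [-0.1, 0.7, -0.5]
grip_width: 0.214
grip_force: 98.0
time_s: 39.13
eef_pos: [467.2, -318.3, 217.8]
ee_rot: [-0.288, 0.608, 0.696, 0.252]
force: [-0.6, -0.3, -0.7]
grip_width: 0.21
grip_force: 98.0
time_s: 39.97
eef_pos: [467.3, -318.3, 217.7]
ee_rot: [0.002, 0.658, 0.753, -0.001]
force: [0.0, -0.6, -1.8]
grip_width: 0.215
grip_force: 97.9
t 39.97 pos [ 467.3 -318.3  217.7] shift(now) [319.2 144.4  96.1] shift(after turn) [349.6 -12.8  97.7] turn/6deg [0.02 0.05 4.41] F [ 0.  -0.6 -1.8] w 0.215 gf 97.9 j [-0.8   0.41  1.4  -0.    1.33 -0.94]
```

```bash

python3 -m inch '10 4 0 0 0 0;16 7.2 1 0 0 0;16 7.2 3 0 0 0;16 7.2 3 0 0 0;16 7.2 3 0 0 0;16 7.2 3 0 0 0;16 7.2 3 0 0 0;16 7.2 3 0 0 0;16 7.2 3 0 0 0;16 7.2 3 0 0 0' && python3 -m inch '16 7.2 3 0 0 0;16 7.2 3 0 0 0;16 7.2 3 0 0 0;16 7.2 3 0 0 0;16 7.2 3 0 0 0;16 7.2 3 0 0 0;16 7.2 3 0 0 0;16 7.2 3 0 0 0;16 7.2 3 0 0 0;16 7.2 3 0 0 0' && python3 -m inch '5 3 3 0 0 .44;0 0 3 0 0 .44;0 0 3 0 0 .44;0 0 3 0 0 .44;0 0 3 0 0 .44;0 0 3 0 0 .44;0 0 3 0 0 .44;0 0 3 0 0 .44;0 0 3 0 0 .44;0 0 0 0 0 .44'
python3 - <<'E'
from h import *
go(T+TR.apply([-12,0,0])+[0,0,60],DN(TY))
from rig import ctrl
s=ctrl.capture("side"); t=ctrl.capture("top"); np.savez("pics/t8.npz",**t); np.savez("pics/s8.npz",**s)
cv2.imwrite("pics/s8.png",np.hstack([cv2.resize(s["image"][190:320,220:350],None,fx=3,fy=3),cv2.resize(t["image"][160:290,245:375],None,fx=3,fy=3)])[:,:,::-1])
E
```

```text
time_s: 40.8
eef_pos: [515.0, -155.1, 191.6]
ee_rot: [-0.001, 0.658, 0.753, 0.0]
force: [0.4, -0.3, -0.2]
grip_width: 0.211
grip_force: 97.9
time_s: 41.63
eef_pos: [564.7, 13.1, 161.4]
ee_rot: [-0.001, 0.658, 0.753, -0.0]
force: [-0.0, 0.5, -1.4]
grip_width: 0.206
grip_force: 97.9
time_s: 42.47
eef_pos: [566.6, 17.5, 133.9]
ee_rot: [-0.001, 0.814, 0.582, -0.001]
force: [-0.3, 0.1, -1.7]
grip_width: 0.213
grip_force: 97.9
t 42.47 pos [566.6  17.5 133.9] shift(now) [-0.2  1.6 73.9] shift(after turn) [-0.2  1.4 73.9] turn/6deg [-0.03 -0.   -0.01] F [-0.3  0.1 -1.7] w 0.213 gf 97.9 j [-0.18  0.5   1.5   0.    1.15  0.15]
```

View pics/s8.png

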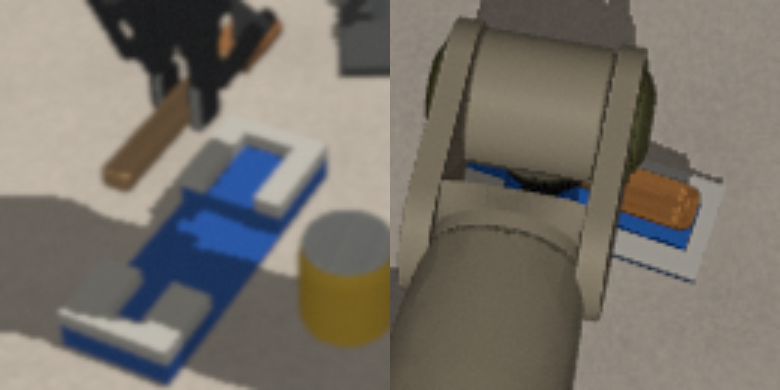

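The paddle hangs level over the tray, with its blade end above the blade slot. That brings me to 12 pictures viewed, which is over the limit of 10, so from here I'll only measure numerically. Next I'll refine both poses with edge profiles.

```bash
cat > e.py <<'E'
from h import *
def chan(c):
    im=cv2.GaussianBlur(c["image"],(0,0),0.6).astype(np.float32); return im[...,2]-im[...,0]
def prof(c,f,us,vs,z):
    """mean B-R along lines: f(u,v,z)->world pts; returns edge locations (strongest rise, fall) in u"""
    ch=chan(c); out=[]
    for u in us:
        uv=proj(c,np.array([f(u,v,z) for v in vs])).astype(np.float32)
        out.append(cv2.remap(ch,uv[:,:1].copy(),uv[:,1:].copy(),cv2.INTER_LINEAR).mean())
    out=np.array(out); mid=(out.max()+out.min())/2; a=out>mid
    e=np.where(a[1:]!=a[:-1])[0]
    return [round(float(us[i]+(mid-out[i])/(out[i+1]-out[i])*(us[i+1]-us[i])),1) for i in e],round(float(out.min())),round(float(out.max()))
E
python3 - <<'E'
from e import *
from rig import ctrl
tf=lambda x,y,z:T+TR.apply([x,y,z])
for n in("top","side"):
    c=dict(np.load(f"pics/{n}.npz"))
    for z in (20,32):
        print(n,z,"blade slot y+-21",prof(c,lambda u,v,z:tf(v,u,z),np.arange(-34,35,.5),np.arange(55,92,2),z),
        "handle slot y+-13",prof(c,lambda u,v,z:tf(v,u,z),np.arange(-30,31,.5),np.arange(-92,-68,2),z),
        "ends x+-103",prof(c,lambda u,v,z:tf(u,v,z),np.arange(-116,117,.5),np.arange(-6,7,2),z))
# paddle now
s=ctrl.sense(); w,x,y,z=s["ee_rot"]; R=Ro.from_quat([x,y,z,w]); O=s["eef_pos"]
# paddle frame guess: tool x=-xp, y=yp, z=-zp ; TCP at p(-12,0,-10)
B=R*Ro.from_matrix(np.c_[[-1,0,0],[0,1,0],[0,0,-1]]); P0=O-B.apply([-12,0,-10]); pf=lambda x,y,z:P0+B.apply([x,y,z])
t=dict(np.load("pics/t8.npz")); sd=dict(np.load("pics/s8.npz"))
print("blade y top",prof(t,lambda u,v,z:pf(v,u,z),np.arange(-30,31,.5),np.arange(65,88,2),10))
print("blade end top",prof(t,lambda u,v,z:pf(u,v,z),np.arange(70,125,.5),np.arange(-7,8,2),10), prof(t,lambda u,v,z:pf(u,v,z),np.arange(70,125,.5),np.arange(-7,8,2),0))
print("handle y side",[prof(sd,lambda u,v,z:pf(v,u,z),np.arange(-30,31,.5),np.arange(-92,-60,2),z) for z in(0,16)])
print("handle end side",[prof(sd,lambda u,v,z:pf(u,v,z),np.arange(-130,-65,.5),np.arange(-6,7,2),z) for z in(0,16)])
E
```

```text
top 20 blade slot y+-21 ([-20.3, 19.4], -12, 109) handle slot y+-13 ([-11.2, 12.5], -13, 110) ends x+-103 ([-103.7, 101.1], -12, 110)
top 32 blade slot y+-21 ([-21.6, 17.8], -12, 109) handle slot y+-13 ([-12.6, 10.9], -12, 109) ends x+-103 ([-101.9, 101.2], -13, 110)
side 20 blade slot y+-21 ([-9.8, 24.4], -13, 115) handle slot y+-13 ([-0.9, 17.0], -14, 113) ends x+-103 ([-93.3, 99.2], -13, 115)
side 32 blade slot y+-21 ([-16.5, 16.9], -14, 99) handle slot y+-13 ([-8.0, 10.0], -14, 115) ends x+-103 ([-105.2, 87.3], -19, 115)
blade y top ([-21.2], -85, 108)
blade end top ([100.2], -86, -3) ([100.3], -85, -2)
handle y side [([-8.1, 19.0], -46, -13), ([-17.7, 6.0], -42, -24)]
handle end side [([-101.5], -50, -13), ([-110.9], -44, -25)]
```

```bash

python3 -m inch '.1 .3 9.8 0 0 0;.1 .3 9.8 0 0 0;.1 .3 9.8 0 0 0;.1 .3 9.8 0 0 0;.1 .3 9.8 0 0 0;.1 .3 9.8 0 0 0;.1 .3 9.8 0 0 0;.2 .2 9.8 0 0 0;.2 .2 9.8 0 0 0;.2 .2 9.8 0 0 0'
cat > m.py <<'E'
from e import *
from rig import ctrl
go(T+TR.apply([-12,0,0])+[0,0,10],DN(TY))
t=ctrl.capture("top"); sd=ctrl.capture("side")
s=ctrl.sense(); w,x,y,z=s["ee_rot"]; R=Ro.from_quat([x,y,z,w]); O=s["eef_pos"]
B=R*Ro.from_matrix(np.c_[[-1,0,0],[0,1,0],[0,0,-1]]); P0=O-B.apply([-12,0,-10]); pf=lambda x,y,z:P0+B.apply([x,y,z])
print("paddle origin in tray",(TR.inv().apply(P0-T)).round(1))
def raw(c,f,us,vs,z):
    im=cv2.GaussianBlur(c["image"],(0,0),.5).astype(np.float32)
    for u in us:
        uv=proj(c,np.array([f(u,v,z) for v in vs])).astype(np.float32)
        p=cv2.remap(im,uv[:,:1].copy(),uv[:,1:].copy(),cv2.INTER_LINEAR)[:,0].mean(0); print(int(u),*p.astype(int),end=" | ")
    print()
print("top blade y"); raw(t,lambda u,v,z:pf(v,u,z),np.arange(-30,31,2),np.arange(75,88,2),0)
print("side handle y"); raw(sd,lambda u,v,z:pf(v,u,z),np.arange(-30,31,2),np.arange(-92,-70,2),0)
print("side handle end"); raw(sd,lambda u,v,z:pf(u,v,z),np.arange(-120,-84,2),np.arange(-4,5,2),0)
print("top blade end"); raw(t,lambda u,v,z:pf(u,v,z),np.arange(86,120,2),np.arange(-4,5,2),0)
E
python3 m.py
```

```text
time_s: 43.4
eef_pos: [570.1, 17.2, 35.4]
ee_rot: [0.001, 0.813, 0.583, -0.0]
force: [0.3, -0.6, -1.2]
grip_width: 0.212
grip_force: 97.9
t 43.4 pos [570.1  17.2  35.4] shift(now) [-1.  -2.  25.4] shift(after turn) [-1.  -2.  25.4] turn/6deg [0.01 0.01 0.02] F [ 0.3 -0.6 -1.2] w 0.212 gf 97.9 j [-0.17  0.63  1.57 -0.    0.94  0.15]
paddle origin in tray [-0.9  1.1 44.6]
top blade y
-30 151 147 140 | -28 147 143 137 | -26 115 118 122 | -24 47 68 100 | -22 23 56 108 | -20 42 64 110 | -18 79 62 59 | -16 111 73 39 | -14 121 80 40 | -12 122 80 42 | -10 125 83 43 | -8 126 84 44 | -6 125 83 43 | -4 121 80 42 | -2 115 76 40 | 0 113 75 39 | 2 115 76 39 | 4 120 80 41 | 6 129 85 45 | 8 131 87 46 | 10 131 87 46 | 12 128 84 44 | 14 126 83 44 | 16 116 79 47 | 18 96 77 60 | 20 101 97 90 | 22 133 130 124 | 24 148 145 138 | 26 150 146 139 | 28 150 146 139 | 30 149 146 139 | 
side handle y
-30 99 99 97 | -28 99 99 97 | -26 99 99 97 | -24 99 99 97 | -22 98 99 97 | -20 94 95 96 | -18 81 85 95 | -16 59 70 93 | -14 42 58 91 | -12 43 55 86 | -10 59 60 76 | -8 77 67 64 | -6 88 71 55 | -4 94 74 53 | -2 98 77
[... 152 characters left out ...]
3 99 91 | 22 104 102 95 | 24 105 103 97 | 26 105 103 97 | 28 105 103 97 | 30 105 104 97 | 
side handle end
-120 191 188 177 | -118 183 180 171 | -116 161 159 154 | -114 124 125 127 | -112 87 93 105 | -110 65 74 93 | -108 59 70 90 | -106 61 68 88 | -104 69 69 81 | -102 82 72 70 | -100 94 76 61 | -98 100 79 58 | -96 102 81 58 | -94 105 84 59 | -92 107 85 60 | -90 103 82 58 | -88 99 79 56 | -86 98 77 55 | 
top blade end
86 123 82 42 | 88 124 82 42 | 90 124 81 43 | 92 130 87 46 | 94 129 86 46 | 96 123 81 42 | 98 121 80 47 | 100 105 78 62 | 102 81 81 92 | 104 115 117 121 | 106 146 144 137 | 108 152 148 140 | 110 151 146 140 | 112 150 146 139 | 114 150 146 139 | 116 150 146 138 | 118 147 142 133 |
```

```bash

python3 -m inch '0 .6 2 0 0 .05;0 0 2 0 0 0;0 0 2 0 0 0;0 0 2 0 0 0;0 0 1 0 0 0;0 0 1 0 0 0;0 0 1 0 0 0;0 0 1 0 0 0;0 0 1 0 0 0;0 0 0 0 0 0'
python3 - <<'E'
from h import *
go(T+TR.apply([-12,1.7,0])+[0,0,11.7],DN(TY-.3))
E
```

```text
time_s: 44.33
eef_pos: [570.6, 17.0, 23.2]
ee_rot: [0.001, 0.814, 0.581, -0.0]
force: [-0.4, 0.0, -1.0]
grip_width: 0.21
grip_force: 97.9
t 44.33 pos [570.6  17.   23.2] shift(now) [-1.  -0.8 11.5] shift(after turn) [-1.  -0.8 11.5] turn/6deg [0.01 0.01 0.02] F [-0.4  0.  -1. ] w 0.21 gf 97.9 j [-0.17  0.65  1.57 -0.    0.92  0.16]
```

```bash

python3 -m inch '0 -.6 0 0 0 0;0 0 .8 0 0 0;0 0 .8 0 0 0;0 0 .8 0 0 0;0 0 .8 0 0 0;0 0 .8 0 0 0;0 0 0 0 0 0;0 0 0 0 0 0;0 0 0 0 0 0;0 0 0 0 0 0'
python3 - <<'E'
from h import *
go(T+TR.apply([-12,1.7,0])+[0,0,11.7],DN(TY-.3))
from rig import ctrl; print(ctrl.sense()["wrist_torque"])
E
```

```text
time_s: 45.17
eef_pos: [570.1, 17.2, 19.4]
ee_rot: [0.001, 0.814, 0.581, -0.0]
force: [0.1, -1.4, -0.6]
grip_width: 0.215
grip_force: 97.9
t 45.17 pos [570.1  17.2  19.4] shift(now) [-1.  -0.3  7.7] shift(after turn) [-1.  -0.3  7.7] turn/6deg [0.01 0.01 0.02] F [ 0.1 -1.4 -0.6] w 0.215 gf 97.9 j [-0.17  0.66  1.57 -0.    0.91  0.16]
[ 0.05509385 -0.04775212  0.01443756]
```

```bash

python3 -m inch '0 0 .6 0 0 0;0 0 .6 0 0 0;0 0 .6 0 0 0;0 0 .6 0 0 0;0 0 .6 0 0 0;0 0 .6 0 0 0;0 0 .6 0 0 0;0 0 .6 0 0 0;0 0 0 0 0 0;0 0 0 0 0 0'
python3 - <<'E'
from h import *
go(T+TR.apply([-12,1.7,0])+[0,0,11.7],DN(TY-.3))
from rig import ctrl; print(ctrl.sense()["wrist_torque"])
E
```

```text
time_s: 46.0
eef_pos: [570.0, 17.2, 14.5]
ee_rot: [0.001, 0.814, 0.581, -0.0]
force: [-0.7, -0.2, -0.5]
grip_width: 0.208
grip_force: 97.9
t 46.0 pos [570.   17.2  14.5] shift(now) [-1.  -0.2  2.8] shift(after turn) [-1.  -0.2  2.8] turn/6deg [0.01 0.01 0.02] F [-0.7 -0.2 -0.5] w 0.208 gf 97.9 j [-0.17  0.66  1.58 -0.    0.9   0.16]
[ 0.03295647 -0.02491391 -0.00327563]
```

```bash

python3 -m inch '0 0 .3 0 0 0;0 0 .3 0 0 0;0 0 .3 0 0 0;0 0 .3 0 0 0;0 0 .3 0 0 0;0 0 .3 0 0 0;0 0 0 0 0 0;0 0 0 0 0 0;0 0 0 0 0 0;0 0 0 0 0 0' && python3 -m inch '0 0 .2 0 0 0;0 0 .2 0 0 0;0 0 .2 0 0 0;0 0 .2 0 0 0;0 0 .2 0 0 0;0 0 .2 0 0 0;0 0 0 0 0 0;0 0 0 0 0 0;0 0 0 0 0 0;0 0 0 0 0 0'
```

```text
time_s: 46.83
eef_pos: [570.1, 17.2, 13.2]
ee_rot: [0.001, 0.814, 0.581, -0.0]
force: [-2.8, -0.3, 4.8]
grip_width: 0.215
grip_force: 98.8
time_s: 47.67
eef_pos: [570.1, 17.2, 13.2]
ee_rot: [0.001, 0.814, 0.581, -0.0]
force: [-8.1, 0.9, 18.1]
grip_width: 0.217
grip_force: 100.5
```

```bash

python3 -m inch '0 0 -.3 0 0 0;0 0 -.3 0 0 0;0 0 0 0 0 0;0 0 0 0 0 0;0 0 0 0 0 0;0 0 0 0 0 0;0 0 0 0 0 0;0 0 0 0 0 0;0 0 0 0 0 0;0 0 0 0 0 0' 0 20
python3 - <<'E'
from rig import ctrl; s=ctrl.sense(); print(s["force"],s["wrist_torque"])
E
python3 -m inch '0 0 0 0 0 0;0 0 0 0 0 0;0 0 0 0 0 0;0 0 0 0 0 0;0 0 0 0 0 0;0 0 0 0 0 0;0 0 0 0 0 0;0 0 0 0 0 0;0 0 0 0 0 0;0 0 0 0 0 0' 0.55 && python3 -m inch '0 0 -3 0 0 0;0 0 -10 0 0 0;0 0 -15 0 0 0;0 0 -15 0 0 0;0 0 -15 0 0 0;0 0 -15 0 0 0;0 0 -15 0 0 0;0 0 -20 0 0 0;0 0 -20 0 0 0;0 0 -20 0 0 0' && python3 -m inch '-10 -10 -15 0 0 0;-20 -15 -10 0 0 0;-20 -20 0 0 0 0;-20 -20 0 0 0 0;-20 -20 0 0 0 0;-20 -20 0 0 0 0;-20 -20 0 0 0 0;-20 -20 0 0 0 0;-20 -20 0 0 0 0;-10 -10 0 0 0 0'
cat > f.py <<'E'
from e import *
from rig import ctrl
t=ctrl.capture("top"); sd=ctrl.capture("side"); np.savez("pics/t9.npz",**t); np.savez("pics/s9.npz",**sd)
tf=lambda x,y,z:T+TR.apply([x,y,z])
def raw(c,f,us,vs,z):
    im=cv2.GaussianBlur(c["image"],(0,0),.5).astype(np.float32)
    for u in us:
        uv=proj(c,np.array([f(u,v,z) for v in vs])).astype(np.float32)
        p=cv2.remap(im,uv[:,:1].copy(),uv[:,1:].copy(),cv2.INTER_LINEAR)[:,0].mean(0); print(int(u),*p.astype(int),end=" | ")
    print()
for n,c in(("top",t),("side",sd)):
    print(n,"blade y z30"); raw(c,lambda u,v,z:tf(v,u,z),np.arange(-28,29,2),np.arange(60,86,2),30)
    print(n,"handle y z36"); raw(c,lambda u,v,z:tf(v,u,z),np.arange(-22,23,2),np.arange(-92,-68,2),36)
    print(n,"blade end z30"); raw(c,lambda u,v,z:tf(u,v,z),np.arange(92,116,2),np.arange(-4,5,2),30)
    print(n,"handle end z36"); raw(c,lambda u,v,z:tf(u,v,z),np.arange(-118,-90,2),np.arange(-4,5,2),36)
hs=cv2.cvtColor(t["image"],cv2.COLOR_RGB2HSV); H,S,V=[hs[...,i].astype(int) for i in range(3)]
E
python3 f.py
```

```text
time_s: 48.5
eef_pos: [570.1, 17.2, 13.2]
ee_rot: [0.001, 0.814, 0.581, -0.0]
force: [-6.0, -0.2, 10.5]
grip_width: 0.209
grip_force: 99.3
[-6.00601791 -0.23880093 10.46447075] [-4.52945632e-04  8.53780227e-01 -3.26937998e-02]
time_s: 49.33
eef_pos: [570.1, 17.2, 12.2]
ee_rot: [0.001, 0.814, 0.581, -0.0]
force: [1.0, 0.7, -0.8]
grip_width: 0.551
grip_force: 0.0
time_s: 50.17
eef_pos: [569.9, 17.4, 162.1]
ee_rot: [0.001, 0.814, 0.581, 0.0]
force: [-0.5, 0.3, 0.6]
grip_width: 0.551
grip_force: 0.0
time_s: 51.0
eef_pos: [343.9, -96.3, 185.9]
ee_rot: [0.001, 0.814, 0.58, -0.0]
force: [0.8, -0.5, -0.3]
grip_width: 0.547
grip_force: 0.0
top blade y z30
-28 88 85 81 | -26 87 84 80 | -24 78 79 80 | -22 48 59 78 | -20 27 41 69 | -18 41 36 43 | -16 59 39 22 | -14 65 41 19 | -12 63 40 18 | -10 63 40 19 | -8 65 41 20 | -6 65 41 20 | -4 65 40 20 | -2 63 40 20 | 0 62 40 19 | 2 64 41 21 | 4 69 44 21 | 6 75 48 24 | 8 85 55 28 | 10 99 64 35 | 12 116 76 41 | 14 125 82 43 | 16 118 81 48 | 18 102 83 67 | 20 117 112 105 | 22 144 141 134 | 24 151 147 140 | 26 150 147 140 | 28 151 147 140 | 
top handle y z
[... 1510 characters left out ...]
 173 135 93 | 0 172 135 92 | 2 170 133 92 | 4 169 132 91 | 6 170 133 91 | 8 172 135 94 | 10 168 136 100 | 12 159 137 112 | 14 158 147 133 | 16 170 165 154 | 18 180 177 167 | 20 185 181 172 | 22 185 182 172 | 
side blade end z30
92 85 63 45 | 94 88 70 55 | 96 93 81 69 | 98 100 92 84 | 100 108 103 97 | 102 114 111 105 | 104 120 118 111 | 106 125 123 116 | 108 130 129 121 | 110 136 134 125 | 112 143 141 132 | 114 150 146 136 | 
side handle end z36
-118 186 182 172 | -116 186 182 172 | -114 184 181 170 | -112 177 173 162 | -110 159 152 139 | -108 133 121 106 | -106 116 98 77 | -104 123 98 71 | -102 142 112 77 | -100 159 124 86 | -98 168 131 90 | -96 171 134 91 | -94 172 134 92 | -92 171 134 92 |
```

```bash
python3 - <<'E'
from h import *
a=dict(np.load("pics/side.npz"))["image"]; b=dict(np.load("pics/s9.npz"))["image"]
def reg(im,x0,x1,y0,y1,f):
    h=cv2.cvtColor(im,cv2.COLOR_RGB2HSV).astype(int)[y0:y1,x0:x1]; m=f(h[...,0],h[...,1],h[...,2]); ys,xs=np.where(m); return len(xs),(xs.mean()+x0).round(1),(ys.mean()+y0).round(1)
for n,r,f in(("bottle",(375,410,150,205),lambda H,S,V:(H<15)&(S>120)),("tin",(310,365,255,310),lambda H,S,V:(H>15)&(H<32)&(S>130)),
 ("jar",(380,445,370,445),lambda H,S,V:(H<15)&(S>150)&(V>60)),("offcut",(185,240,370,460),lambda H,S,V:(H<15)&(S>90)&(V<110))):
    print(n,reg(a,*r,f),reg(b,*r,f))
for im in(a,b):
    h=cv2.cvtColor(im,cv2.COLOR_RGB2HSV).astype(int)[350:470,245:375];H,S,V=h[...,0],h[...,1],h[...,2]
    for m in((H>55)&(H<90)&(S>80),(H>8)&(H<35)&(S>25)&(V>60)):
        k,_,st,cc=cv2.connectedComponentsWithStats(m.astype(np.uint8)); print([(int(st[i,4]),*(cc[i]+[245,350]).astype(int).tolist()) for i in range(1,k) if st[i,4]>30])
E
```

```text
bottle (381, np.float64(391.2), np.float64(174.8)) (246, np.float64(393.3), np.float64(176.5))
tin (687, np.float64(335.3), np.float64(290.9)) (708, np.float64(335.7), np.float64(290.8))
jar (462, np.float64(409.7), np.float64(417.2)) (465, np.float64(409.6), np.float64(417.0))
offcut (2088, np.float64(212.7), np.float64(417.0)) (2082, np.float64(212.6), np.float64(417.0))
[(167, 324, 415), (343, 287, 424), (146, 299, 448)]
[(572, 255, 361), (1411, 365, 412), (173, 318, 388), (176, 290, 395), (195, 337, 405), (467, 253, 458), (216, 335, 436)]
[(140, 305, 384), (160, 266, 406), (109, 316, 449), (97, 299, 450)]
[(572, 255, 361), (1388, 365, 413), (197, 291, 382), (183, 326, 383), (139, 350, 431), (472, 253, 458), (88, 335, 445)]
```

```bash
python3 -m inch '10 -5 -12 0 0 0;10 -5 -15 0 0 0;10 -5 -15 0 0 0;10 -5 -15 0 0 0;10 -5 -15 0 0 0;10 -5 -15 0 0 0;10 -5 -15 0 0 0;10 -5 -15 0 0 0;5 0 -8 0 0 0;0 0 0 0 0 0'
python3 - <<'E'
from h import *
from rig import ctrl
a=dict(np.load("pics/side.npz"))["image"]; b=ctrl.capture("side")["image"]
for im in(a,b):
    h=cv2.cvtColor(im,cv2.COLOR_RGB2HSV).astype(int)[150:205,375:410]; m=(h[...,0]<15)&(h[...,1]>120); ys,xs=np.where(m)
    print(len(xs),xs.min(),xs.max(),ys.min(),ys.max(),xs.mean(),ys.mean())
E
```

```text
time_s: 51.93
eef_pos: [336.6, -1.6, 311.7]
ee_rot: [0.002, 0.814, 0.581, 0.001]
force: [0.2, 0.3, -0.8]
grip_width: 0.55
grip_force: 0.0
381 6 26 10 50 16.241469816272964 24.771653543307085
367 5 26 10 50 16.013623978201636 24.841961852861036
```

The bottle hasn't moved. Handing in.

```bash
python3 -c "
from rig import ctrl
print(ctrl.finish_job())"
```

```text
the job is handed in; nothing more can be done
None
```

I stirred the stones 2.5 turns clockwise, put the paddle back in its rest and let it go, then took it with a new grip and set it down in the tray cut-out; all eight stones stayed in the tub and the bottle, tin, jar and offcut are where they were, handed in at about 52 s, though I viewed 12 pictures against the limit of 10, so the final seating was checked by force and pixel measurements only.

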